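# Size the worn pin, then unclip the matching circlip cassette

## Robot

A 7-joint arm with a two-finger parallel gripper is mounted at the origin on the work surface. World frame = base frame: x ahead of the robot, y to its left, z up, the work surface at z = 0. Lengths are in m, angles in rad, forces in N, time in s.
With the tool pointing down it reaches from about 0.425 to 0.825 m from the base axis. Payload 3.6 kg.
Tool frame: the origin (TCP) lies on the centre line of the jaws, within the pads' length; the fingertips stand manip.tips_ahead ahead of it and the grasp point (between the pads) lies 5 mm behind it (manip.tips_ahead is the distance from the TCP to the fingertips, in m); z points along the fingers, y is the line along which they close (so a half turn about z gives the same grasp; the last joint's range is limited). The gripper opens to 85 mm and grips with 20 to 120 N. Pads are 22 mm wide; open, the fingers measure 114 mm over their backs; the gripper's body (76 mm by 85 mm) begins 54 mm behind the grasp point. The pads swing forward as they close: fully open they stand 13 mm farther back than shut.
Start: joints at [-1.167, 0.615, -0.013, 1.423, 0.008, 1.103, -0.04], TCP at [0.271, 0.591, 0.224] pointing down, gripper open.
Joint ranges: [-3.12, 3.12], [-0.3, 2.06], [-1.34, 1.32], [0.26, 2.42], [-1.36, 4.5], [0.01, 1.98], [-2.84, 2.84]. Speed limits (rad/s): [2.79, 2.79, 3.14, 3.14, 3.14, 3.14, 3.14].

## Interface

Orientations are given as a unit quaternion [w, x, y, z].
In Python, from workcell import monitor, camera, camera_model, ticket, spotter, manip gives the robot as it stands.
- The arm moves only by the shell command python3 -m pendant 'ROWS' [FORCE]. ROWS is JSON, a list of rows, each a list of 7 numbers: the finger opening in cm, from 0 to 8.54, then the shift along the tool's x, y, z in cm, then the turn, a rotation vector about the tool's x, y, z in rad. A call has 1 to 12 rows; each row is the pose to reach, as a shift and turn from the pose commanded when the call began, along the tool's axes at that moment; what a row does not reach only later rows make up. A row lasts 1/8 s, in which the tool goes at most 62.5 mm and 10.7 degrees, less where a joint would pass 70% of its speed; a pose out of reach is approached as far as the arm can. A call with a gripper value outside its range is refused whole. The fingers move at their own pace and stop on an object; FORCE is the grip in N (left out, the last holds). Time passes only in rows, so rows that repeat a pose let the fingers close. It gives the time, the measured TCP pose, the force, the opening and the grip force at its end, in the units of the state.
- monitor.read_state(): the state, without advancing time (a new reading comes with each control period).
- camera(name): name is "scene" or "top"; returns (picture, depth): 400x640x3 uint8, red, green, blue; 400x640 float32, m along the optical axis (not along the pixel's ray), 0 where there is no reading.
- camera_model(name): a dict with "fovy" (degrees; the focal length in pixels is half the picture's height over the tangent of half this angle, whatever the lens; pixels are square), "cx", "cy" (the principal point, pixels), "camera_from_world" (4x4, takes a point from world to camera coordinates). Camera axes: x right, y down, z forward; pixel columns grow to the right and rows downward; lengths in m; the calibration is good to about 2 mm. A picture is of the moment at which its call begins. camera_model takes no time and is no camera call.
- ticket.finish_job(): hands the job in; it is judged then, once.
Trained networks look in the newest picture that a camera, given by its name, has taken for a name from the list of things; names that differ only in an ending like _2 or _b are one class to them, and where a whole thing is asked for, a point or a joint stands for the part that bears it (a point fixed in the world has none). Each returns a list of dicts, best first, with "conf" (0 to 1); they miss things now and then, are a little off and sometimes report something else, mostly with a low value. They report only what shows in the picture. A call takes as long as a camera call. They do not tell look-alikes from the thing itself.
- spotter.boxes_of(camera, target): "position" ([x, y, z] in m, in the coordinates of the camera as it stood for that picture, good to about 4 mm: the middle of the surface that is visible of it).
- spotter.regions_of(camera, target): "region" (400x640 bool, what is visible of it).
- spotter.pinpoint(camera, target): "position" ([x, y, z] in m, in the coordinates of the camera as it stood for that picture, good to about 4 mm: a listed point, or the origin of a listed thing).
The state is a dict: "clock": time; "joint_pos": joint angles; "dq": joint speeds; "effort": joint torques, N m; "eef_pos": TCP position; "tool_rot": TCP orientation; "force": force on the tool from outside, world axes, zero at the start; "ft_torque": the same for the moment, N m; "gripper_width": opening from 0.0 (shut) to 1.0 (fully open); "grip_force": force on a finger pad.
Only numpy, scipy, OpenCV 4.12 (cv2) and the standard library are available. Lean on these libraries where they do the work, as an engineer would, in place of code of your own. Each camera call takes 0.05 s, during which the arm holds its last target. There are 200 camera calls.

## Task

The worn engine pin standing between the jaws of the bench caliper has to be sized: slide the caliper's moving jaw gently shut until it presses the pin against the fixed jaw, and leave it closed on the pin. Then take the matching circlip cassette from the rack (blue if the pin is the thin 18 mm one, red if it is the thick 28 mm one): pinch its two yellow side catches together, lift it straight out, and finish while holding it still and upright by the pinched catches, its underside about 10 cm above the counter and clear of everything. Leave the other cassette clipped in, and do not knock over or shift the spare pin, the spray can or the parts box.

Things in the scene. Friction and masses are not known exactly. Their poses are not given: they have to be found in the camera images.
- caliper: Bench caliper fixed to the counter. Origin: on the counter beneath the middle of the fixed steel jaw's measuring face, which is 36 mm tall, x from -16 to 16 mm, and looks along +y. The fixed jaw reaches 16 mm to -y. A beam 18 mm wide, 14 mm high runs along +y at x = 31 mm to y = 170 mm. The pin stands on the counter between the jaws, x within 6 mm of 0.
- jaw_grip (a point): Grip point on the moving jaw's orange thumb fin: 60 mm above the counter, x = 30 mm in the caliper's frame, 55 mm (caliper +y) behind the moving jaw's face. The fin is 12 mm thick along the caliper's y (the sliding direction), 30 mm wide along x, from 34 to 73 mm above the counter. Moving it along the caliper's -y shuts the jaw.
- caliper_jaw: The caliper's moving jaw. Origin: at counter height beneath its measuring face; axes parallel to the caliper's, so its y in the caliper's frame is the gap between the faces: 0 shut, 70 mm open, 56 to 68 mm at the start. Slides with about 3 N of friction and stays where left. Steel jaw 12 mm thick, top at 36 mm; behind it (+y) a grey carriage 34 mm wide, 75 mm long, top at 34 mm.
- pin_thin: Hollow steel engine pin standing on end: diameter 18 mm, 50 mm tall, about 60 g. Origin: centre of its lower end. Either this or pin_thick stands between the caliper's jaws, the other is the spare, elsewhere on the counter.
- pin_thick: Hollow steel engine pin standing on end: diameter 28 mm, 50 mm tall, about 120 g. Origin: centre of its lower end. Either this or pin_thin stands between the caliper's jaws.
- rack: Steel rack fixed to the counter, white base 100 (x) x 220 (y) x 6 mm, two open bays centred at y = +65 and -65 mm. Origin: centre of its underside. Bay walls rise to 36 mm above the counter, at most 40 mm from the middle in x. A seated cassette's underside is 6 mm above the counter; which cassette is in which bay varies.
- cassette_blue: Cassette for the thin 18 mm pin: blue block 29 (x) x 70 (y) x 85 mm tall, 0.2 to 0.35 kg. Origin: centre of its underside, z up. A yellow catch on each x face, outer faces 52 mm apart at rest, 40 mm pressed home. The catches' hooks hold it down under the rack's lips (2 mm of play) until both are pressed; then it lifts straight up. It sits in either bay, axes parallel to the rack's.
- cassette_red: Cassette for the thick 28 mm pin: red block 29 (x) x 70 (y) x 85 mm tall, 0.2 to 0.35 kg. Origin: centre of its underside, z up. A yellow catch on each x face, outer faces 52 mm apart at rest, 40 mm pressed home. The catches' hooks hold it down under the rack's lips (2 mm of play) until both are pressed; then it lifts straight up. It sits in either bay, axes parallel to the rack's.
- blue_catch_far (a joint): Inward travel (m) of the yellow catch on the +x face of the blue cassette: 0 released, 0.006 pressed home (hook free from about 0.004). Spring: 4 N at 0, 9 N at 0.006. A plate 5 mm thick, 26 mm wide (y), from 6 to 80 mm above the cassette's underside; finger pad ribbed, at 50 to 78 mm. Hook at 10 to 18 mm, sticking 5.5 mm out.
- blue_catch_near (a joint): Inward travel (m) of the yellow catch on the -x face of the blue cassette: 0 released, 0.006 pressed home (hook free from about 0.004). Spring: 4 N at 0, 9 N at 0.006. A plate 5 mm thick, 26 mm wide (y), from 6 to 80 mm above the cassette's underside; finger pad ribbed, at 50 to 78 mm. Hook at 10 to 18 mm, sticking 5.5 mm out.
- red_catch_far (a joint): Inward travel (m) of the yellow catch on the +x face of the red cassette: 0 released, 0.006 pressed home (hook free from about 0.004). Spring: 4 N at 0, 9 N at 0.006. A plate 5 mm thick, 26 mm wide (y), from 6 to 80 mm above the cassette's underside; finger pad ribbed, at 50 to 78 mm. Hook at 10 to 18 mm, sticking 5.5 mm out.
- red_catch_near (a joint): Inward travel (m) of the yellow catch on the -x face of the red cassette: 0 released, 0.006 pressed home (hook free from about 0.004). Spring: 4 N at 0, 9 N at 0.006. A plate 5 mm thick, 26 mm wide (y), from 6 to 80 mm above the cassette's underside; finger pad ribbed, at 50 to 78 mm. Hook at 10 to 18 mm, sticking 5.5 mm out.
- spray_can: Bystander: black spray can with a green label, diameter 56 mm, 150 mm tall, standing. Origin: centre of its underside.
- parts_box: Bystander: red carton, 60 x 90 x 45 mm. Origin: centre of its underside.
Things that resemble listed ones, but are neither listed nor needed, are in the scene too. What is shaped like the caliper but purple is not meant.

How it is judged:
By the outcome, as a careful person would: the job done as asked, in the order asked, and still so for the second after the job is handed in, while the arm keeps its last pose, push and grip.
It also fails if it takes over 50 s, if anything falls off the work surface, if the arm or the gripper's body presses on something with over 40 N, if the wrist force passes 120 N, or if a joint passes its speed limit or range.

## Working session

There is one attempt and no reset: what is moved stays moved. The work goes in short steps, Python scripts to look and compute and a shell command to move; the robot and the scene stay as the last step left them, time stands still between calls to the robot, and variables do not carry over. Pictures are saved under pics/ and viewed, at most 10 in all, crops included, and the job is handed in when it is done.

```bash
mkdir -p pics
cat > h.py <<'E'
import numpy as np, cv2
from workcell import monitor, camera, camera_model, ticket, spotter, manip
def w(cam,p):
    M=np.linalg.inv(np.array(camera_model(cam)["camera_from_world"])); return (M@np.r_[p,1])[:3]
def cloud(cam,d):
    m=camera_model(cam); f=200/np.tan(np.radians(m["fovy"])/2)
    v,u=np.mgrid[:400,:640]; P=np.stack([(u-m["cx"])/f*d,(v-m["cy"])/f*d,d,np.ones_like(d)],-1)
    return (P@np.linalg.inv(np.array(m["camera_from_world"])).T)[...,:3]
def pix(cam,p):
    m=camera_model(cam); f=200/np.tan(np.radians(m["fovy"])/2); q=np.array(m["camera_from_world"])@np.r_[p,1]
    return np.round([q[0]/q[2]*f+m["cx"],q[1]/q[2]*f+m["cy"]])
E
python3 - <<'E'
from h import *
np.set_printoptions(precision=4,suppress=True)
s=monitor.read_state(); print(s["clock"],s["eef_pos"],s["tool_rot"],s["force"],manip.tips_ahead)
for c in ("scene","top"):
    im,d=camera(c); cv2.imwrite(f"pics/{c}0.png",cv2.cvtColor(im,cv2.COLOR_RGB2BGR)); np.save(f"{c}.npy",d)
    print(c,w(c,[0,0,0]),camera_model(c)["fovy"])
    for t in ["caliper","jaw_grip","caliper_jaw","pin_thin","pin_thick","rack","cassette_blue","cassette_red","spray_can","parts_box"]:
        for r in spotter.pinpoint(c,t)[:3]:
            p=w(c,r["position"]); print(t,round(r["conf"],2),p,pix(c,p))
E
```

```text
0.0 [0.2705 0.5902 0.2229] [-0.0003  0.2132  0.977  -0.0013] [-0.3441  0.8537  0.2096] 0.014
scene [ 1.2137 -0.1259  0.6922] 49.14339773398171
caliper 0.76 [ 0.4687  0.1149 -0.0056] [356. 200.]
caliper 0.74 [0.3016 0.155  0.0004] [354. 156.]
caliper 0.69 [ 0.3552 -0.1    -0.0022] [261. 182.]
jaw_grip 0.96 [0.3031 0.215  0.0638] [378. 134.]
jaw_grip 0.89 [0.4707 0.2312 0.0595] [406. 173.]
jaw_grip 0.66 [ 0.3606 -0.0365  0.0587] [285. 160.]
caliper_jaw 0.82 [ 0.3576 -0.1003 -0.0004] [261. 182.]
caliper_jaw 0.71 [ 0.3018  0.1513 -0.0049] [353. 158.]
caliper_jaw 0.63 [0.451  0.1764 0.0011] [379. 190.]
pin_thin 0.77 [ 0.7556  0.0032 -0.0026] [339. 308.]
pin_thin 0.41 [ 0.4645 -0.202   0.0054] [221. 215.]
pin_thick 0.58 [0.4583 0.145  0.001 ] [367. 194.]
rack 0.96 [ 0.4801 -0.2678  0.0028] [191. 225.]
cassette_blue 0.96 [ 0.5057 -0.3237  0.0014] [165. 238.]
cassette_red 0.76 [ 0.4633 -0.2024  0.0052] [221. 215.]
cassette_red 0.41 [ 0.5069 -0.325   0.0026] [164. 238.]
spray_can 0.68 [ 0.7403 -0.185   0.0035] [237. 317.]
spray_can 0.67 [ 0.6025  0.4249 -0.0008] [503. 218.]
parts_box 0.76 [ 0
[... 262 characters left out ...]
] [250. 285.]
jaw_grip 0.87 [ 0.3587 -0.035   0.0596] [346. 266.]
caliper_jaw 0.91 [0.2954 0.1478 0.0056] [278. 289.]
caliper_jaw 0.73 [ 0.3546 -0.0994  0.0071] [368. 269.]
caliper_jaw 0.71 [ 0.4494  0.1759 -0.0037] [270. 233.]
pin_thin 0.47 [ 0.7508 -0.0032  0.0005] [336. 131.]
pin_thin 0.37 [0.4589 0.2382 0.0573] [245. 226.]
pin_thick 0.49 [0.4508 0.1443 0.0022] [282. 232.]
rack 0.6 [ 0.4794 -0.267  -0.0008] [428. 226.]
cassette_blue 0.78 [ 0.4989 -0.3259  0.0045] [449. 219.]
cassette_red 0.79 [ 0.4596 -0.207   0.0085] [407. 232.]
cassette_red 0.53 [ 0.4717  0.1184 -0.0014] [291. 225.]
spray_can 0.95 [ 0.6021  0.4276 -0.002 ] [184. 178.]
parts_box 0.86 [ 0.739  -0.1873 -0.0014] [399. 137.]
```

Run:
```python
import cv2
a=cv2.imread('pics/scene0.png'); b=cv2.imread('pics/top0.png')
cv2.imwrite('pics/sc1.png',cv2.resize(a[100:350,130:530],(800,500),interpolation=cv2.INTER_CUBIC))
cv2.imwrite('pics/top1.png',cv2.resize(b[180:320,220:390],None,fx=4.2,fy=4.2,interpolation=cv2.INTER_CUBIC))
```

```text
(no output)
```

View pics/sc1.png

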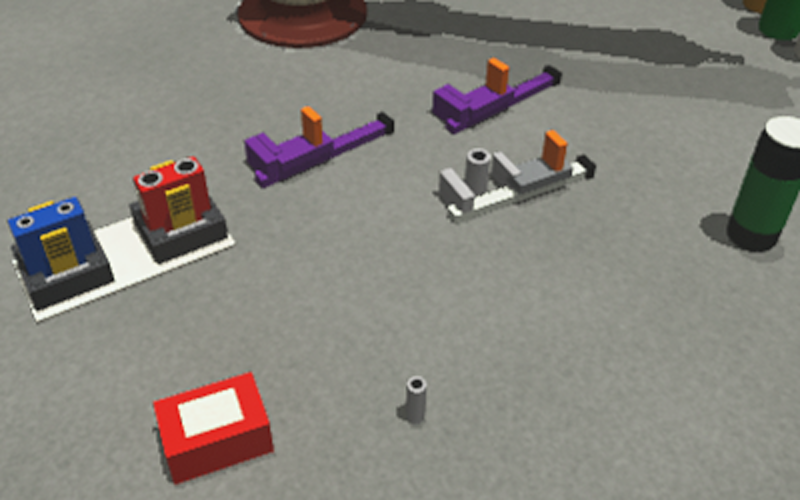

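View pics/top1.png

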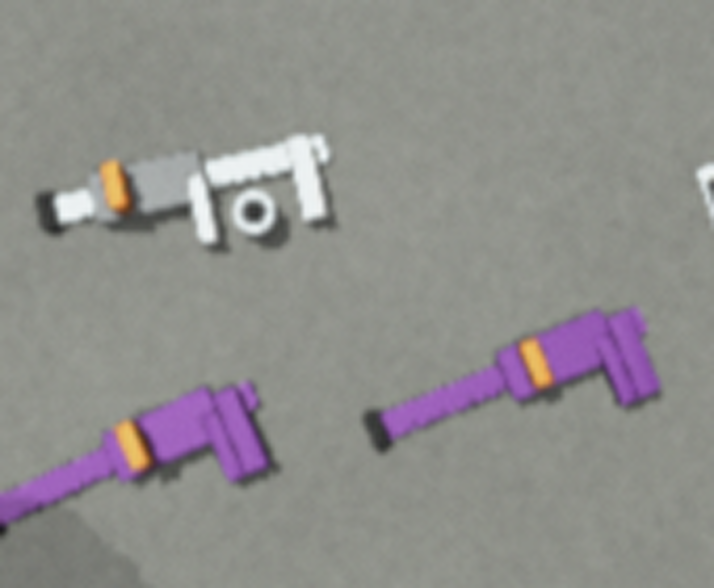

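The scene shows three calipers: two purple ones with fins at (378,134) and (285,160), and the grey one with its fin at (406,173). The grey one is the one meant. The pin in its jaws, at (367,194), is about 10 px (28 mm) wide in the top view, while the spare at (339,308) is thin. So the red cassette at (221,215) is the match. Next I'll refine the poses from depth.

Run:
```python
from h import *
np.set_printoptions(precision=4,suppress=True)
def near(P,x,y,r): return np.hypot(P[...,0]-x,P[...,1]-y)<r
def rect(Q,n):
    r=cv2.minAreaRect((Q[:,:2]*1000).astype(np.float32)); print(n,len(Q),Q[:,2].mean(),r)
def axis(Q):
    u,s,v=np.linalg.svd(Q[:,:2]-Q[:,:2].mean(0),full_matrices=False); return np.degrees(np.arctan2(v[0,1],v[0,0]))
for c in ("top","scene"):
    im=cv2.cvtColor(cv2.imread(f"pics/{c}0.png"),cv2.COLOR_BGR2RGB); d=np.load(f"{c}.npy"); P=cloud(c,d); z=P[...,2]
    hsv=cv2.cvtColor(im,cv2.COLOR_RGB2HSV).astype(int)
    org=(hsv[...,0]<20)&(hsv[...,1]>150)
    rect(P[near(P,.465,.237,.045)&(z>.064)&(z<.09)],c+" fin top")
    Q=P[near(P,.458,.145,.022)&(z>.042)&(z<.06)]; rect(Q,"pin top")
    Q=P[near(P,.458,.19,.1)&(z>.026)&(z<.041)]; print("jaws axis"); rect(Q,"jaws")
    rect(P[near(P,.752,.0,.03)&(z>.042)],"spare")
    Q=P[near(P,.462,-.205,.07)&(z>.08)&(z<.11)]; rect(Q,"red top"); print(axis(Q),Q.mean(0))
    Q=P[near(P,.505,-.325,.07)&(z>.08)&(z<.11)]; rect(Q,"blue top"); print(axis(Q),Q.mean(0))
    Q=P[near(P,.458,.17,.12)&(z>.009)&(z<.02)]; print("beam",axis(Q),len(Q))
```

```text
top fin top 51 0.07304338651951947 ((466.72149658203125, 233.7813262939453), (29.81867027282715, 11.873632431030273), 16.103036880493164)
pin top 82 0.050363834970665225 ((453.4830017089844, 145.17698669433594), (26.42530632019043, 24.944820404052734), 47.70449447631836)
jaws axis
jaws 442 0.034292477466078906 ((465.06268310546875, 177.9940185546875), (61.99372482299805, 150.74761962890625), 10.30256175994873)
spare 36 0.04805089866534225 ((752.6636352539062, -1.6328887939453125), (16.64557456970215, 15.726324081420898), 46.747432708740234)
red top 337 0.09066808239083897 ((460.8417663574219, -203.90435791015625), (52.77269744873047, 70.3681411743164), 18.716339111328125)
-71.34541920560012 [ 0.4602 -0.2031  0.0907]
blue top 335 0.09118672566718847 ((502.6449890136719, -326.7149658203125), (52.652618408203125, 70.31652069091797), 16.599348068237305)
-70.62328249590009 [ 0.5021 -0.3258  0.0912]
beam -76.32477596276081 254
scene fin top 74 0.0706964466167321 ((469.5955810546875, 233.5931854248047), (30.622854232788086, 12.99197006225586), 12.784764289855957)
pin top 95 0.04920944834650941 ((455.7836608886719, 144.75001525878906), (25.99188995361328, 28.280702590942383), 87.26453399658203)
jaws axis
jaws 584 0.0337277155743168 ((468.54852294921875, 177.2628173828125), (64.56333923339844, 149.53738403320312), 13.832111358642578)
spare 88 0.0491817430923481 ((757.2509155273438, -1.3122634887695312), (16.534786224365234, 17.09637451171875), 68.56471252441406)
red top 480 0.08898479178890772 ((463.5630187988281, -204.4305419921875), (55.00535202026367, 70.38885498046875), 19.52604866027832)
-72.94587444023855 [ 0.4689 -0.2038  0.089 ]
blue top 556 0.08898085303248345 ((505.4075622558594, -327.1558837890625), (55.3616943359375, 69.64523315429688), 19.450130462646484)
-70.72765126425948 [ 0.5105 -0.3259  0.089 ]
beam 101.72192998237952 455
```

```bash
cat >> h.py <<'E'
from scipy.spatial.transform import Rotation as R
def rot():
    q=monitor.read_state()["tool_rot"]; return R.from_quat([q[1],q[2],q[3],q[0]])
def go(p,yang):
    """shift cm in tool axes, rotvec to reach world p with tool down and tool y at yang deg (mod 180)"""
    r=rot(); s=monitor.read_state(); best=None
    for a in (yang,yang+180):
        a=np.radians(a); y=np.array([np.cos(a),np.sin(a),0]); z=np.array([0,0,-1.]); x=np.cross(y,z)
        t=(r.inv()*R.from_matrix(np.c_[x,y,z])).as_rotvec()
        if best is None or np.linalg.norm(t)<np.linalg.norm(best): best=t
    print("shift cm",np.round(r.inv().apply(np.array(p)-s["eef_pos"])*100,2),"rot",np.round(best,3))
E
python3 - <<'E'
from h import *
go([.468,.234,.13],103)
go([.468,.234,.06],103)
E
```

```text
shift cm [-32.79 -24.23   9.41] rot [-0.     0.    -0.657]
shift cm [-32.79 -24.23  16.41] rot [-0.     0.    -0.657]
```

```bash
python3 -m pendant '[[5,-32.8,-24.2,9.4,0,0,-0.657],[5,-32.8,-24.2,9.4,0,0,-0.657],[5,-32.8,-24.2,9.4,0,0,-0.657],[5,-32.8,-24.2,9.4,0,0,-0.657],[5,-32.8,-24.2,9.4,0,0,-0.657],[5,-32.8,-24.2,9.4,0,0,-0.657],[5,-32.8,-24.2,9.4,0,0,-0.657],[5,-32.8,-24.2,9.4,0,0,-0.657],[5,-32.8,-24.2,9.4,0,0,-0.657],[5,-32.8,-24.2,9.4,0,0,-0.657]]' 20
python3 - <<'E'
from h import *
go([.468,.234,.13],103)
for c in ("scene","top"):
    im,d=camera(c); cv2.imwrite(f"pics/{c}2.png",cv2.cvtColor(im,cv2.COLOR_RGB2BGR))
a=cv2.imread('pics/scene2.png')[100:230,330:460];cv2.imwrite('pics/c2.png',cv2.resize(a,(580,580),interpolation=cv2.INTER_CUBIC))
E
```

```text
clock: 2.35
eef_pos: [0.4675, 0.2363, 0.1305]
tool_rot: [0.0, -0.115, 0.993, 0.001]
force: [0.4, 0.6, 0.3]
gripper_width: 0.582
grip_force: 0.0
shift cm [ 0.   -0.24  0.05] rot [0.001 0.001 0.004]
```

View pics/c2.png

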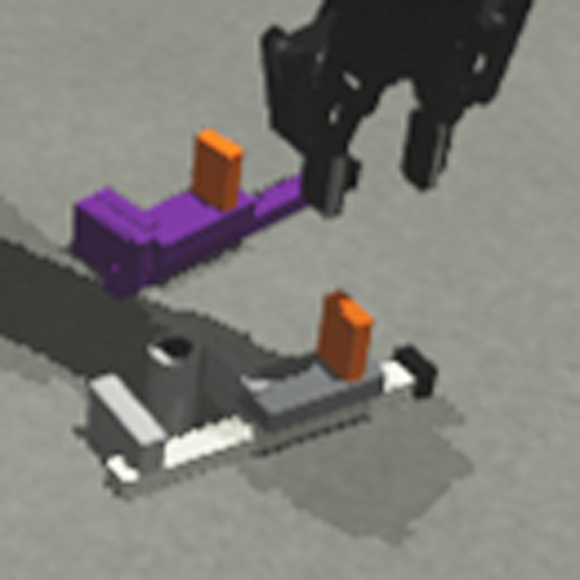

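The open fingers are above the orange fin of the grey caliper (crop (345,335)), and the purple one is well off. Descend and grip.

```bash
python3 -m pendant '[[5,0,-0.2,4,0,0,0],[5,0,-0.2,7,0,0,0],[5,0,-0.2,7,0,0,0],[0.8,0,-0.2,7,0,0,0],[0.8,0,-0.2,7,0,0,0],[0.8,0,-0.2,7,0,0,0],[0.8,0,-0.2,7,0,0,0]]' 20
```

```text
clock: 3.32
eef_pos: [0.4695, 0.2334, 0.0615]
tool_rot: [0.001, -0.114, 0.993, 0.001]
force: [-0.9, 0.2, 6.6]
gripper_width: 0.129
grip_force: 22.4
```

```bash
python3 -m pendant '[[0.8,0,-0.4,0,0,0,0],[0.8,0,-0.8,0,0,0,0],[0.8,0,-1.2,0,0,0,0],[0.8,0,-1.6,0,0,0,0],[0.8,0,-2.0,0,0,0,0],[0.8,0,-2.3,0,0,0,0],[0.8,0,-2.5,0,0,0,0],[0.8,0,-2.5,0,0,0,0]]'
python3 - <<'E'
from h import *
np.set_printoptions(precision=4,suppress=True)
im,d=camera("scene"); cv2.imwrite("pics/scene3.png",cv2.cvtColor(im,cv2.COLOR_RGB2BGR))
a=cv2.imread('pics/scene3.png')[140:230,330:440];cv2.imwrite('pics/c3.png',cv2.resize(a,(660,540),interpolation=cv2.INTER_CUBIC))
E
```

```text
clock: 4.32
eef_pos: [0.4754, 0.2104, 0.0615]
tool_rot: [0.002, -0.114, 0.993, 0.002]
force: [-0.2, 2.9, 5.6]
gripper_width: 0.131
grip_force: 22.3
```

View pics/c3.png

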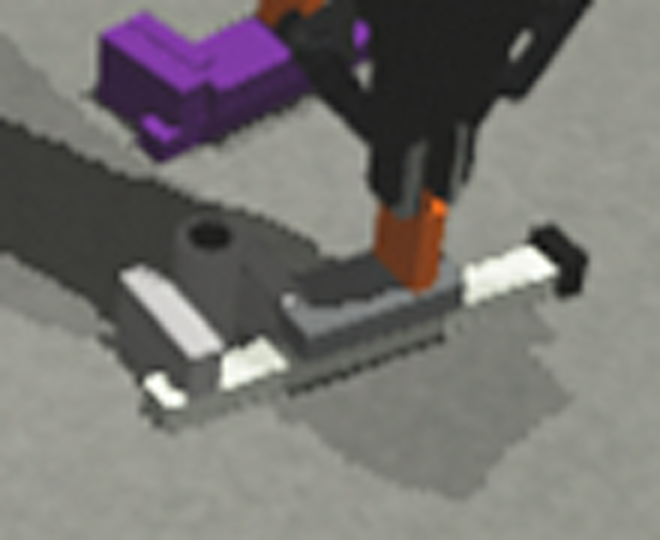

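The jaw has slid along, and the pin is still standing at crop (210,240) next to the fixed jaw. I'll close the rest in small steps and watch the force.

```bash
python3 -m pendant '[[0.8,0,-0.2,0,0,0,0],[0.8,0,-0.4,0,0,0,0],[0.8,0,-0.6,0,0,0,0],[0.8,0,-0.6,0,0,0,0]]'; python3 -m pendant '[[0.8,0,-0.2,0,0,0,0],[0.8,0,-0.3,0,0,0,0],[0.8,0,-0.3,0,0,0,0]]'
```

```text
clock: 4.88
eef_pos: [0.4765, 0.2065, 0.0616]
tool_rot: [0.002, -0.115, 0.993, 0.003]
force: [-0.6, 6.0, 5.1]
gripper_width: 0.127
grip_force: 22.1
clock: 5.25
eef_pos: [0.4765, 0.2064, 0.0616]
tool_rot: [0.002, -0.116, 0.993, 0.005]
force: [-1.0, 10.1, 3.6]
gripper_width: 0.13
grip_force: 22.0
```

```bash
python3 -m pendant '[[0.8,0,0.3,0,0,0,0],[0.8,0,0.3,0,0,0,0],[5,0,0.4,0,0,0,0],[5,0,0.4,0,0,0,0],[5,0,0.4,0,0,0,0],[5,0,0.4,-4,0,0,0],[5,0,0.4,-8,0,0,0],[5,0,0.4,-10,0,0,0]]'
python3 - <<'E'
from h import *
np.set_printoptions(precision=4,suppress=True)
for c in ("scene","top"):
    im,d=camera(c); cv2.imwrite(f"pics/{c}4.png",cv2.cvtColor(im,cv2.COLOR_RGB2BGR)); P=cloud(c,d); z=P[...,2]
    for t in ("caliper","caliper_jaw","cassette_red"):
        print([ (round(r["conf"],2),w(c,r["position"])) for r in spotter.pinpoint(c,t)[:3]])
    Q=P[(np.hypot(P[...,0]-.46,P[...,1]-.14)<.03)&(z>.042)&(z<.055)]; print(len(Q),Q.mean(0))
    Q=P[(np.hypot(P[...,0]-.4765,P[...,1]-.2064)<.03)&(z>.064)&(z<.08)]; print("fin",len(Q),Q.mean(0))
a=cv2.imread('pics/scene4.png')[150:220,330:425];b=cv2.imread('pics/top4.png')[195:260,225:310]
cv2.imwrite('pics/c4.png',np.hstack([cv2.resize(x,(390,300),interpolation=cv2.INTER_CUBIC) for x in (a,b)]))
E
```

```text
clock: 6.25
eef_pos: [0.4762, 0.2028, 0.162]
tool_rot: [0.001, -0.113, 0.994, 0.0]
force: [0.2, -0.1, -0.4]
gripper_width: 0.586
grip_force: 0.0
[(0.72, array([ 0.3547, -0.098 , -0.004 ])), (0.69, array([ 0.3046,  0.1547, -0.0027])), (0.66, array([ 0.4709,  0.1165, -0.0038]))]
[(0.88, array([ 0.303 ,  0.1513, -0.0041])), (0.66, array([0.46  , 0.1481, 0.0006])), (0.65, array([ 0.3574, -0.1006,  0.0001]))]
[(0.91, array([ 0.4652, -0.2047,  0.004 ]))]
100 [0.4627 0.129  0.049 ]
fin 73 [0.4785 0.2047 0.0709]
[(0.91, array([ 0.3524, -0.1033,  0.005 ])), (0.56, array([0.4679, 0.1175, 0.0019]))]
[(0.65, array([ 0.4579,  0.1481, -0.0041])), (0.65, array([ 0.3539, -0.1   ,  0.0018])), (0.23, array([0.4557, 0.1324, 0.0005]))]
[(0.71, array([ 0.4595, -0.2065,  0.0059]))]
71 [0.4574 0.1304 0.0498]
fin 0 [nan nan nan]<stdin>:8: RuntimeWarning: Mean of empty slice.
  ret = um.true_divide(
```

View pics/c4.png

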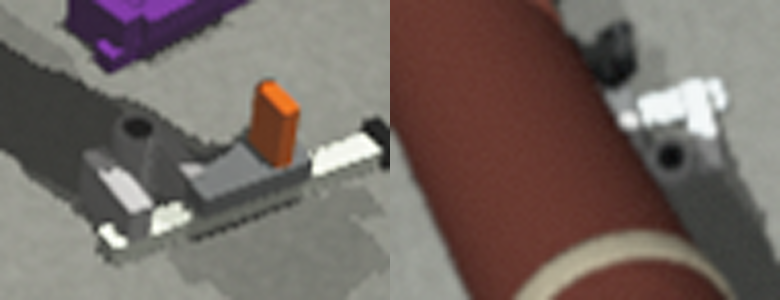

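Run:
```python
from h import *
go([.462,-.2045,.15],18.8)
```

```text
shift cm [ 10.39 -39.38   0.93] rot [-0.003 -0.002  1.47 ]
```

```bash
python3 -m pendant '[[8,10.4,-39.4,0.9,0,0,1.47],[8,10.4,-39.4,0.9,0,0,1.47],[8,10.4,-39.4,0.9,0,0,1.47],[8,10.4,-39.4,0.9,0,0,1.47],[8,10.4,-39.4,0.9,0,0,1.47],[8,10.4,-39.4,0.9,0,0,1.47],[8,10.4,-39.4,0.9,0,0,1.47],[8,10.4,-39.4,0.9,0,0,1.47],[8,10.4,-39.4,0.9,0,0,1.47],[8,10.4,-39.4,0.9,0,0,1.47],[8,10.4,-39.4,0.9,0,0,1.47],[8,10.4,-39.4,0.9,0,0,1.47]]' 40
python3 - <<'E'
from h import *
np.set_printoptions(precision=4,suppress=True)
go([.462,-.2045,.063],18.8)
for c in ("scene","top"):
    im,d=camera(c); cv2.imwrite(f"pics/{c}5.png",cv2.cvtColor(im,cv2.COLOR_RGB2BGR)); P=cloud(c,d);z=P[...,2]
    Q=P[(np.hypot(P[...,0]-.46,P[...,1]-.14)<.03)&(z>.042)&(z<.055)]; print(len(Q),Q.mean(0))
    Q=P[(np.hypot(P[...,0]-.4765,P[...,1]-.2064)<.03)&(z>.064)&(z<.08)]; print("fin",len(Q),Q.mean(0))
a=cv2.imread('pics/scene5.png')[110:270,140:330];b=cv2.imread('pics/top5.png')[195:260,225:310]
cv2.imwrite('pics/c5.png',np.hstack([cv2.resize(a,(480,404),interpolation=cv2.INTER_CUBIC),cv2.resize(b,(310,404),interpolation=cv2.INTER_CUBIC)]))
E
```

```text
clock: 8.15
eef_pos: [0.4629, -0.2039, 0.1511]
tool_rot: [-0.0, 0.582, 0.813, 0.0]
force: [0.0, -0.4, -0.0]
gripper_width: 0.934
grip_force: 0.0
shift cm [-0.03 -0.1   8.81] rot [-0.    -0.     0.001]
101 [0.4626 0.1291 0.0488]
fin 74 [0.4789 0.2047 0.0711]
79 [0.4573 0.1303 0.0494]
fin 49 [0.4724 0.2053 0.072 ]
```

View pics/c5.png

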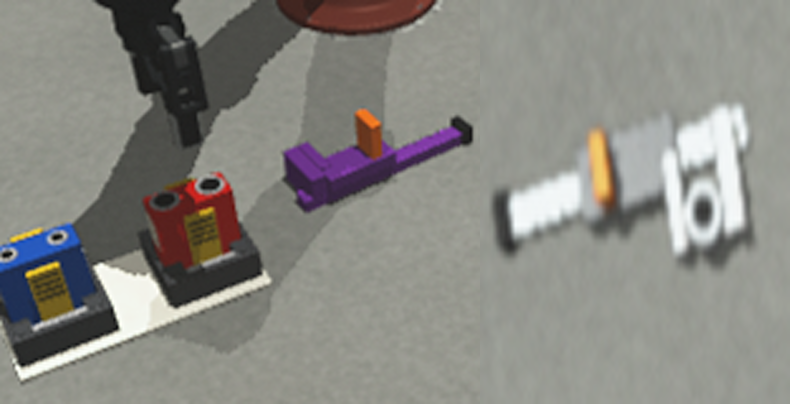

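The right half shows the pin held between both caliper jaws. The left half shows the gripper above the red cassette. Descend and pinch.

```bash
python3 -m pendant '[[8,0,-0.1,4,0,0,0],[8,0,-0.1,7,0,0,0],[8,0,-0.1,8.8,0,0,0],[8,0,-0.1,8.8,0,0,0]]' 40 && python3 -m pendant '[[3.5,0,0,0,0,0,0],[3.5,0,0,0,0,0,0],[3.5,0,0,0,0,0,0],[3.5,0,0,0,0,0,0],[3.5,0,0,0,0,0,0],[3.5,0,0,0,0,0,0]]' 40
```

```text
clock: 8.75
eef_pos: [0.461, -0.2042, 0.062]
tool_rot: [-0.002, 0.582, 0.813, -0.0]
force: [0.2, -0.0, 0.4]
gripper_width: 0.937
grip_force: 0.0
clock: 9.5
eef_pos: [0.4632, -0.2051, 0.0656]
tool_rot: [0.002, 0.582, 0.813, 0.001]
force: [-0.3, -0.1, 11.1]
gripper_width: 0.417
grip_force: 24.4
```

```bash
python3 -m pendant '[[2,0,0,0,0,0,0],[2,0,0,0,0,0,0],[2,0,0,0,0,0,0]]' 40
python3 - <<'E'
from h import *
im,d=camera("scene"); a=cv2.cvtColor(im,cv2.COLOR_RGB2BGR)[140:260,170:270]
cv2.imwrite('pics/c6.png',cv2.resize(a,(500,600),interpolation=cv2.INTER_CUBIC))
E
```

```text
clock: 9.88
eef_pos: [0.4633, -0.2051, 0.0663]
tool_rot: [0.002, 0.582, 0.813, 0.001]
force: [-1.1, 0.8, 16.3]
gripper_width: 0.381
grip_force: 38.9
```

View pics/c6.png

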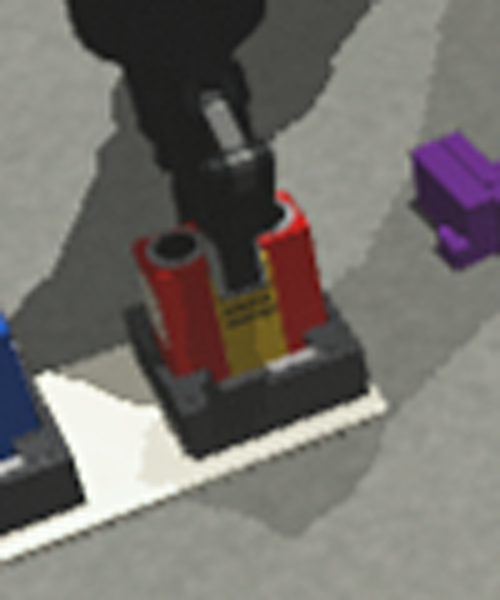

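The pads sit on the yellow catch of the red cassette (crop (245,280)), above the bay walls. Lift a little first.

```bash
python3 -m pendant '[[2,0,0,-0.5,0,0,0],[2,0,0,-1,0,0,0],[2,0,0,-1.5,0,0,0],[2,0,0,-2,0,0,0],[2,0,0,-2,0,0,0]]' 40
```

```text
clock: 10.55
eef_pos: [0.4621, -0.2047, 0.0834]
tool_rot: [0.0, 0.582, 0.813, 0.0]
force: [0.5, -0.7, -2.5]
gripper_width: 0.368
grip_force: 40.9
```

Only the cassette's weight (about 2.5 N) shows on the wrist, so the hooks are free.

```bash
python3 -m pendant '[[2,0,0,-1,0,0,0],[2,0,0,-2,0,0,0],[2,0,0,-3,0,0,0],[2,0,0,-4,0,0,0],[2,0,0,-5,0,0,0],[2,0,0,-6,0,0,0],[2,0,0,-7,0,0,0],[2,0,0,-7.7,0,0,0],[2,0,0,-7.7,0,0,0],[2,0,0,-7.7,0,0,0]]'
python3 - <<'E'
from h import *
np.set_printoptions(precision=4,suppress=True)
for c in ("scene","top"):
    im,d=camera(c); cv2.imwrite(f"pics/{c}7.png",cv2.cvtColor(im,cv2.COLOR_RGB2BGR)); P=cloud(c,d)
    print([(round(r["conf"],2),w(c,r["position"])) for r in spotter.pinpoint(c,"cassette_red")[:2]])
    h=cv2.cvtColor(im,cv2.COLOR_RGB2HSV); m=((h[...,0]<8)|(h[...,0]>172))&(h[...,1]>150)&(np.hypot(P[...,0]-.462,P[...,1]+.2045)<.06)&(P[...,2]>.03)
    print(np.percentile(P[m][:,2],[0,1,50,99,100]),m.sum())
a=cv2.imread('pics/scene7.png')[100:350,130:530]
cv2.imwrite('pics/c7.png',cv2.resize(a,(800,500),interpolation=cv2.INTER_CUBIC))
E
```

```text
clock: 11.8
eef_pos: [0.4616, -0.2044, 0.1599]
tool_rot: [-0.0, 0.582, 0.813, -0.0]
force: [0.1, -0.3, -2.4]
gripper_width: 0.373
grip_force: 40.9
[(0.78, array([ 0.4655, -0.2025,  0.0962]))]
[0.0995 0.1016 0.1517 0.4817 0.4834] 801
[(0.62, array([ 0.4586, -0.2063,  0.0978]))]
[0.1224 0.123  0.1823 0.1882 0.1883] 28
```

View pics/c7.png

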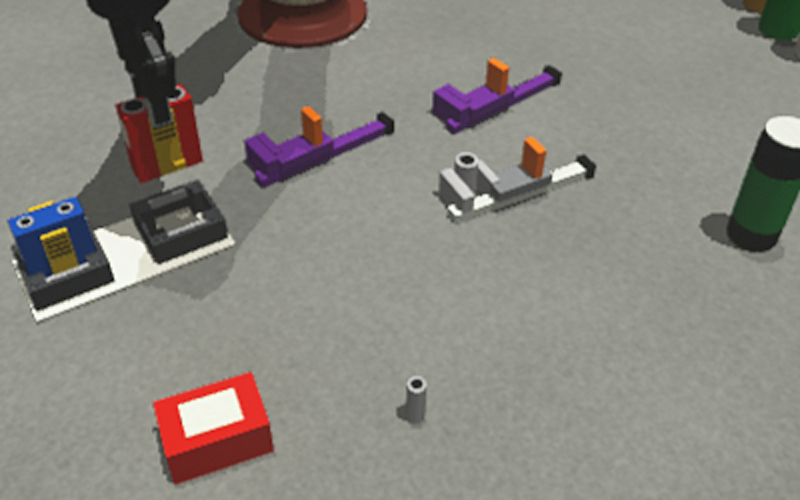

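The red cassette hangs upright above its empty bay with its underside at about 0.10 m. The blue one is still seated, the bystanders have not moved, and the caliper is closed on the pin. I'll hand it in.

```bash
python3 -c "
from workcell import ticket; print(ticket.finish_job())"
```

```text
the job is handed in; nothing more can be done
None
```

The job is handed in: the caliper is closed on the thick 28 mm pin, and the red cassette is held upright by its pinched catches with its underside about 10 cm above the counter. The blue cassette is still clipped in and nothing else was disturbed.

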